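Free the platter and hold the anti-static bar over the blank

ROBOT

A 7-joint arm with a two-finger parallel gripper is mounted at the origin on the work surface. World frame = base frame: x ahead of the robot, y to its left, z up, the work surface at z = 0. Lengths are in m, angles in degrees, forces in N, time in s.
With the tool pointing down it reaches from about 0.425 to 0.875 m from the base axis. Payload 4.7 kg.
Tool frame: the origin (TCP) lies midway between the tips of the shut fingers; the grasp point (between the pads) lies 19 mm behind it (env.grip_point_offset is the distance from the TCP to the grasp point, in m); z points along the fingers, y is the line along which they close (so a half turn about z gives the same grasp; the last joint's range is limited). The gripper opens to 87 mm and grips with 3 to 60 N. Pads are 19 mm wide; open, the fingers measure 117 mm over their backs; the gripper's body (75 mm by 190 mm) begins 51 mm behind the grasp point.
Start: joints at [77.126, 18.392, -4.016, 83.108, 1.295, 78.541, -3.26], TCP at [0.154, -0.632, 0.223] pointing down, gripper open.
Joint ranges: [-163.93, 163.93], [-17.29, 119.83], [-79.2, 71.16], [3.27, 140.29], [-89.18, 269.18], [5.43, 117.66], [-154.24, 154.24]. Speed limits (degrees/s): [147.25, 147.25, 180, 180, 180, 180, 180].

INTERFACE

Orientations are given as [roll, pitch, yaw] about the fixed x, y, z axes, in that order (R = Rz(yaw) Ry(pitch) Rx(roll)).
In Python, from cell import env gives the robot as it stands.
- The arm moves only by the shell command python3 -m jog 'ROWS' [FORCE]. ROWS is JSON, a list of rows, each a list of 7 numbers: the shift along the tool's x, y, z in m, then the turn, a rotation vector about the tool's x, y, z in rad, then the finger opening in m, from 0 to 0.087. A call has 1 to 12 rows; each row shifts and turns the commanded pose from where the row before left it, along the tool's axes as they then stand; what a row does not reach is not made up. A row lasts 1/12 s, in which the tool goes at most 41.7 mm and 7.16 degrees, less where a joint would pass 70% of its speed; a pose out of reach is approached as far as the arm can. A call is refused whole if a number of a shift passes 0.0417 or a number of a turn 0.125, either way. A call with a gripper value outside its range is refused whole. The fingers move at their own pace and stop on an object; FORCE is the grip in N (left out, the last holds). Time passes only in rows, so rows that do not move let the fingers close. It gives the time, the measured TCP pose, the force, the opening and the grip force at its end, in the units of the state.
- env.get_obs(): the state, without advancing time (a new reading comes with each control period).
- env.read_camera(name): name is "scene" or "side" or "wrist"; returns the picture (400x640x3 uint8, blue, green, red); there is no depth.
- env.get_calibration(name): a dict with "fov_y" (degrees; the focal length in pixels is half the picture's height over the tangent of half this angle, whatever the lens; pixels are square), "cx", "cy" (the principal point, pixels), "pose" (4x4, takes a point from camera to world coordinates). Camera axes: x right, y up, looking along -z (the intrinsics and any distortion apply to the point x, -y, -z); pixel columns grow to the right and rows downward; lengths in m; the calibration is good to about 2 mm. A picture is of the moment at which its call begins: read the wrist's pose just before it. get_calibration takes no time and is no camera call; for the wrist camera it gives the pose at the moment of the call.
- env.sign_off(): hands the job in; it is judged then, once.
The state is a dict: "time_s": time; "qpos": joint angles; "joint_velocities": joint speeds; "effort": joint torques, N m; "tool_pos": TCP position; "tool_rot": TCP orientation; "force": force on the tool from outside, world axes, zero at the start; "wrist_torque": the same for the moment, N m; "grip_width": finger opening in m; "grasp_force": force on a finger pad.
Only numpy, scipy, OpenCV 4.12 (cv2) and the standard library are available. Lean on these libraries where they do the work, as an engineer would, in place of code of your own. Each camera call takes 0.05 s, during which the arm holds its last target. There are 200 camera calls.

TASK

Get the silver blank ready for its anti-static pass: first pull the sprung black lock knob at the front right corner of the cutting deck straight out to its stop, where it stays by itself, so that the platter is free to turn. Then lift the anti-static bar by its blue grip out of the white cradle, carry it over the beech shelf to the deck and hold it level and still, emitter side down, about 10 mm above the silver disc, lying along a radius of the disc and covering its whole silver band from the yellow centre label to the rim. Never touch the disc or its platter, do not knock the bar against anything or move the other things, and finish while still holding the bar there.

Things in the scene. Friction and masses are not known exactly. Their poses are not given: they have to be found in the camera images.
- lock (a joint): travel of the sprung platter-lock plunger in m: 0 = home (pin in the platter's index fork), 0.016 = pulled out to its stop. A spring draws it home if it is let go early (3 N, rising to about 10 N as it nears the detent); past about 14 mm the detent takes over and holds it out at the stop by itself.
- lock_grip (a point): centre of the plunger's black fluted knob (cylinder, 26 mm diameter, its axis level, from x = -12 to +14 mm), 27 mm above the deck's top plate. Moves with the knob; its x axis points straight outwards, towards the deck's front right corner: the pull direction. A bracket 36 mm wide, 15 mm higher than this point, has its outer face 26 mm behind it when home. Free at both sides and above.
- deck: fixed cutting deck, 352 mm (x) by 400 (y), top plate 70 mm above the table; origin at the table under its middle, -x is its front. Platter 305 mm in diameter about deck (0, +20), its top at 110. Bridge at the right rear: post 50 x 42 mm at (+62, -176), 268 high, rail at x = +62 from the post to y = +67, 170 to 222 above the table. The front and left front of the disc are open from above.
- disc: silver blank, 254 mm in diameter, 2 mm thick, with the platter it lies on; origin at the centre of the blank's underside, z up: its top face is at z = +2 mm, 112 mm above the table. A flat yellow label of 90 mm diameter covers its middle; the silver band runs from 45 to 127 mm from the centre. A centre pin 7 mm thick stands 10 mm above it. Disc and platter must not be touched.
- cutter_tip (a point): tip of the cutter head's stylus, parked raised 14 mm above the disc; the black head above it is about 38 x 34 mm in plan, from 136 to 222 mm above the table with its carriage behind (+x of the deck). It slides along the rail, where it may stand anywhere over 50 mm.
- wand: anti-static bar: black emitter bar 120 mm (x) by 28 (y) by 18 high with an upright blue grip 72 mm (x) by 20 (y) centred on top, from 18 to 58 mm above the underside; both ends alike. Origin at the centre of its underside (the emitter face), x along its length, z up. 0.13 to 0.25 kg, lying loose in the cradle.
- cradle: white charging cradle, fixed, 150 x 56 mm; origin at the table under its middle, x along its length. The bar stands on its floor 8 mm above the table, between lips that rise to 18 mm above the table, with 3 mm play endways and 2.5 mm sideways; lift it straight up.
- shelf: low fixed beech shelf between cradle and deck: 260 mm (x) by 70 (y), top 85 mm above the table; origin at the table under its middle. At shelf (+30, -44 mm), on its -y edge, a chrome clip holds a black stylus holder, 15 mm thick, upright, its top 142 mm above the table. Locknut and lens stand on the shelf, up to 116 mm above the table.
- locknut: brass locknut, 36 mm across corners, 10 mm high, lying on the shelf; origin at the centre of its underside. A bystander.
- lens: red glass warning lens in a steel bezel, 46 mm in diameter, 31 mm high, standing on the shelf; origin at the centre of its underside. A bystander.
- punch: white plastic centre punch, 136 mm long, 14 mm thick, lying on the table along its x; origin on the table under its middle. A bystander.
- loupe: black and aluminium loupe, 42 mm in diameter, 42 mm high, standing on the table; origin at the centre of its underside. A bystander.
- weight: steel disc weight, 76 mm in diameter, 46 mm high, standing on the table; origin at the centre of its underside. A bystander.
- driver: screwdriver with an orange handle, 170 mm long, lying on the table along its x. A bystander.
Not all that is in view belongs to the job. There is more than one size of the wand; the one meant has the size given above.

How it is judged:
By the outcome, as a careful person would: the job done as asked, in the order asked, and still so for the second after the job is handed in, while the arm keeps its last pose, push and grip.
It also fails if it takes over 64 s, if anything falls off the work surface, if the arm or the gripper's body presses on something with over 40 N, if the wrist force passes 120 N, or if a joint passes its speed limit or range.

## Working session

There is one attempt and no reset: what is moved stays moved. The work goes in short steps, Python scripts to look and compute and a shell command to move; the robot and the scene stay as the last step left them, time stands still between calls to the robot, and variables do not carry over. Pictures are saved under pics/ and viewed, at most 13 in all, crops included, and the job is handed in when it is done.

```bash
mkdir -p pics; ls
python3 - <<'E'
from cell import env
import cv2
o=env.get_obs()
for k,v in o.items(): print(k,v)
for n in("scene","side","wrist"):
    c=env.get_calibration(n); print(n,c)
    cv2.imwrite(f"pics/{n}0.png",env.read_camera(n))
E
```

```text
pics
time_s 0.0
qpos [77.12671499 18.43715157 -4.01464056 83.17691697  1.29553971 78.54213832
 -3.26254138]
joint_velocities [ 0.04391691  0.0361451  -0.01559533 -0.04787097 -0.0486413  -0.06331654
 -0.03813785]
effort [-2.56890653e-04 -4.91287279e+01 -4.03944505e-01 -3.12530065e+01
 -6.38576620e-02  4.37631912e-02  1.56412780e-04]
tool_pos [ 0.15353685 -0.63101087  0.22146539]
tool_rot [-1.79889068e+02  6.78707797e-03  1.36798066e+01]
force [ 0.76953458  0.1615683  -0.71514662]
wrist_torque [ 0.01755465 -0.02079534 -0.01277579]
grasp_force 0.0
grip_width 0.08711850742081832
scene {'fov_y': 44.77180966787304, 'cx': 316.49212746969636, 'cy': 197.87682524469307, 'pose': array([[-0.87507937, -0.32101858,  0.36219217,  1.06539243],
       [ 0.48390395, -0.5671238 ,  0.66648898,  1.02544961],
       [-0.00854755,  0.75849698,  0.6516205 ,  1.03376736],
       [ 0.        ,  0.        ,  0.        ,  1.        ]])}
side {'fov_y': 51.31399465111409, 'cx': 315.61171140229044, 'cy': 199.23348865229252, 'pose': array([[-0.95538766,  0.17712765, -0.23634766,  0.29774673],
       [-0.29494091, -0.61449945,  0.73171052,  0.76683076],
       [-0.01562934,  0.76877579,  0.63932739,  0.71996288],
       [ 0.        ,  0.        ,  0.        ,  1.        ]])}
wrist {'fov_y': 62.43967668701769, 'cx': 315.94389754374356, 'cy': 199.62906848789635, 'pose': array([[ 0.23616766,  0.92607683,  0.2942899 ,  0.23500087],
       [-0.97171015,  0.22571634,  0.06950913, -0.61285389],
       [-0.00205525, -0.30238029,  0.95318515,  0.38261324],
       [ 0.        ,  0.        ,  0.        ,  1.        ]])}
```

View pics/scene0.png

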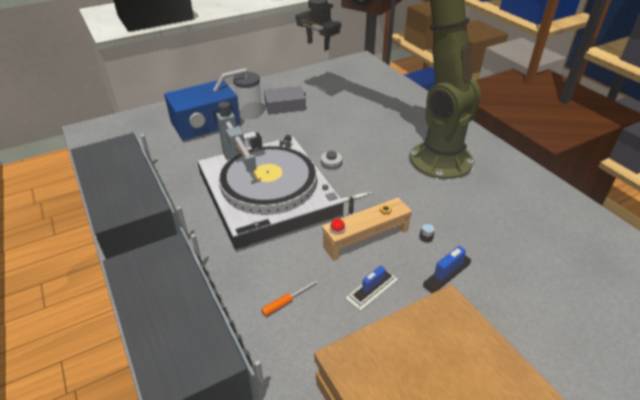

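View pics/side0.png

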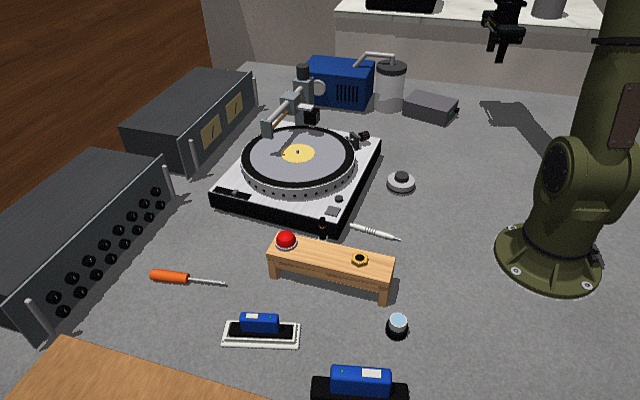

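Side view: deck with disc label at (298,153). Black knob candidates at the deck's far right edge are around (360,135). There are two bars with blue grips: a small one in the white cradle at (260,325) and a bigger one loose on the table at (360,385). Shelf lies around (330,265), with the clip and holder at (322,228).

```bash
cat > h.py <<'E'
from cell import env
import numpy as np, cv2
from scipy.spatial.transform import Rotation as R
def ray(n,u,v,c=None):
    c=c or env.get_calibration(n); f=200/np.tan(np.radians(c["fov_y"]/2)); P=c["pose"]
    d=P[:3,:3]@np.array([(u-c["cx"])/f,-(v-c["cy"])/f,-1]); return P[:3,3],d/np.linalg.norm(d)
def atz(n,u,v,z,c=None):
    o,d=ray(n,u,v,c); return o+d*(z-o[2])/d[2]
def tri(rays):
    A=sum(np.eye(3)-np.outer(d,d) for o,d in rays); b=sum((np.eye(3)-np.outer(d,d))@o for o,d in rays)
    p=np.linalg.solve(A,b); return p,[np.linalg.norm((np.eye(3)-np.outer(d,d))@(p-o)) for o,d in rays]
def proj(n,p,c=None):
    c=c or env.get_calibration(n); f=200/np.tan(np.radians(c["fov_y"]/2)); P=c["pose"]
    q=P[:3,:3].T@(np.asarray(p)-P[:3,3]); return c["cx"]-f*q[0]/q[2],c["cy"]+f*q[1]/q[2]
E
python3 - <<'E'
from h import *
np.set_printoptions(precision=3,suppress=True)
for t,u,v,z in [("label",298,153,.112),("knob?",362,135,.1),("c1",209,194,.07),("c2",341,222,.07),("c3",382,138,.07),("wand",260,320,.066),("big",360,375,.08),("shelfL",267,252,.085),("shelfR",395,262,.085),("holder",322,222,.142),("loupe",398,320,.042),("weight",401,178,.046),("punch",375,233,.01),("wristTCP",500,60,.22)]:
    print(t,atz("side",u,v,z))
for t,s,w in [("label",(298,153),(267,173)),("wand",(260,316),(374,275)),("lens",(286,236),(338,222))]:
    print(t,tri([ray("side",*s),ray("scene",*w)]))
a=cv2.imread("pics/side0.png");b=cv2.imread("pics/wrist0.png")
m=np.zeros((600,800,3),np.uint8)
m[:300,:400]=cv2.resize(a[115:190,300:400],(400,300),interpolation=3)
m[:300,400:]=cv2.resize(a[290:365,210:310],(400,300),interpolation=3)
m[300:,:480]=cv2.resize(b,(480,300))
m[300:,480:]=cv2.resize(a[180:300,260:388],(320,300),interpolation=3)
cv2.imwrite("pics/m1.png",m)
E
```

```text
label [ 0.623 -0.098  0.112]
knob? [ 0.484 -0.253  0.1  ]
c1 [0.8   0.077 0.07 ]
c2 [0.458 0.085 0.07 ]
c3 [ 0.433 -0.301  0.07 ]
wand [0.535 0.376 0.066]
big [0.337 0.433 0.08 ]
shelfL [0.579 0.232 0.085]
shelfR [0.321 0.185 0.085]
holder [0.478 0.171 0.142]
loupe [0.295 0.288 0.042]
weight [ 0.353 -0.153  0.046]
punch [0.384 0.037 0.01 ]
wristTCP [ 0.134 -0.605  0.22 ]
label (array([ 0.626, -0.105,  0.106]), [np.float64(0.0009025755679022589), np.float64(0.0009025755679022133)])
wand (array([0.541, 0.367, 0.058]), [np.float64(0.0029655101302922997), np.float64(0.002965510130292361)])
lens (array([0.548, 0.197, 0.107]), [np.float64(0.00016666501464516982), np.float64(0.00016666501464511623)])
```

View pics/m1.png

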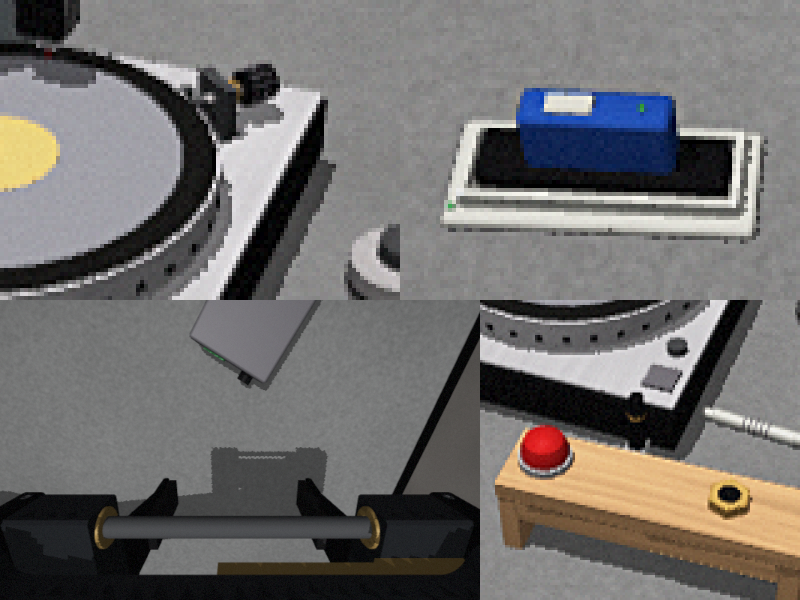

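Crop: the knob on its bracket is at side px (365.5,135.5), pulling away from the platter towards the front right corner. The bar in the cradle is centred near (260,318). Knob lookalikes:
- black head/carriage, (312,115)
- round button on the plate, (339,199)
- chrome-clip holder, (322,228)
- weight's knob, (401,175)

The one behind the bracket fits the description. For the bar, the lookalike is the big one on the table at (360,385). Next I move the wrist camera over the knob.

```bash
python3 -m jog '[[0,0,-0.02,0,0,-0.1,0.087],[0,0,-0.02,0,0,-0.1,0.087],[0,0,-0.02,0,0,-0.1,0.087],[0,0,-0.02,0,0,-0.1,0.087],[0,0,-0.02,0,0,-0.1,0.087]]'
python3 -m jog '[[0.031,-0.0035,0,0,0,0,0.087],[0.031,-0.0035,0,0,0,0,0.087],[0.031,-0.0035,0,0,0,0,0.087],[0.031,-0.0035,0,0,0,0,0.087],[0.031,-0.0035,0,0,0,0,0.087],[0.031,-0.0035,0,0,0,0,0.087],[0.031,-0.0035,0,0,0,0,0.087],[0.031,-0.0035,0,0,0,0,0.087]]'
python3 -m jog '[[0.031,-0.0035,0,0,0,0,0.087],[0.031,-0.0035,0,0,0,0,0.087],[0.031,-0.0035,0,0,0,0,0.087],[0.031,-0.0035,0,0,0,0,0.087],[0.031,-0.0035,0,0,0,0,0.087],[0.031,-0.0035,0,0,0,0,0.087],[0.031,-0.0035,0,0,0,0,0.087],[0.031,-0.0035,0,0,0,0,0.087],[0,0,0,0,0,0,0.087],[0,0,0,0,0,0,0.087],[0,0,0,0,0,0,0.087]]'
python3 - <<'E'
from h import *
import pickle
c=env.get_calibration("wrist"); im=env.read_camera("wrist"); pickle.dump(c,open("c1.pkl","wb"))
cv2.imwrite("pics/w1.png",im); print(env.get_obs()["tool_pos"],env.get_obs()["tool_rot"])
E
```

```text
time_s: 0.57
tool_pos: [0.1536, -0.6313, 0.3231]
tool_rot: [-180.0, -0.0, 42.6]
force: [-0.0, 0.6, -0.3]
grip_width: 0.087
grasp_force: 0.0
time_s: 1.23
tool_pos: [0.3189, -0.4424, 0.3224]
tool_rot: [-180.0, 0.0, 42.3]
force: [-0.6, -0.4, -0.5]
grip_width: 0.0873
grasp_force: 0.0
time_s: 2.15
tool_pos: [0.4822, -0.2568, 0.3222]
tool_rot: [-180.0, 0.1, 42.3]
force: [0.1, -0.6, 0.3]
grip_width: 0.0864
grasp_force: 0.0
[ 0.48181598 -0.25743102  0.32226509] [-1.79985526e+02  6.01733259e-02  4.22226055e+01]
```

View pics/w1.png

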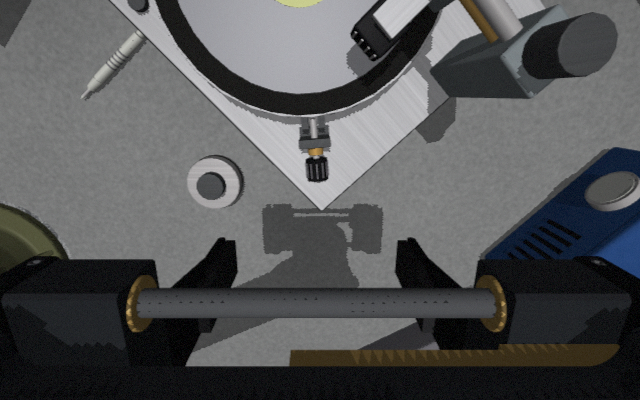

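The knob is at (317,168) between the bracket (314,138) and the deck's front right corner (322,210). The weight is at (215,183), the cutter head at (370,38) and the post at (540,70).

Run:
```python
from h import *
import pickle
np.set_printoptions(precision=4,suppress=True)
c=pickle.load(open("c1.pkl","rb"))
print(tri([ray("side",365.5,135.5),ray("w",317,169,c)]))
k=atz("w",317,169,.099,c);print("knob",k)
b=atz("w",314,127,.112,c);k1=atz("w",317.5,178,.104,c);k0=atz("w",316,157,.104,c)
print("axis",np.degrees(np.arctan2(*(k1-k0)[1::-1])),np.degrees(np.arctan2(*(k1-b)[1::-1])),b,k0,k1)
co=atz("w",322,210,.07,c);f=atz("w",190,73,.07,c);r=atz("w",445,100,.07,c)
print("corner",co,"front",np.degrees(np.arctan2(*(f-co)[1::-1])),"right",np.degrees(np.arctan2(*(r-co)[1::-1])))
im=cv2.imread("pics/w1.png")
cv2.imwrite("pics/w1k.png",cv2.resize(im[100:220,240:400],(800,600),interpolation=3))
```

```text
(array([ 0.4788, -0.2608,  0.094 ]), [np.float64(0.0032900166082344257), np.float64(0.0032900166082344014)])
knob [ 0.4828 -0.2591  0.099 ]
axis -133.655490635928 -133.90423647419942 [ 0.5176 -0.2229  0.112 ] [ 0.4933 -0.2479  0.104 ] [ 0.476 -0.266  0.104]
corner [ 0.4416 -0.3057  0.07  ] front 84.7335206003206 right -4.0879009964407516
```

View pics/w1k.png

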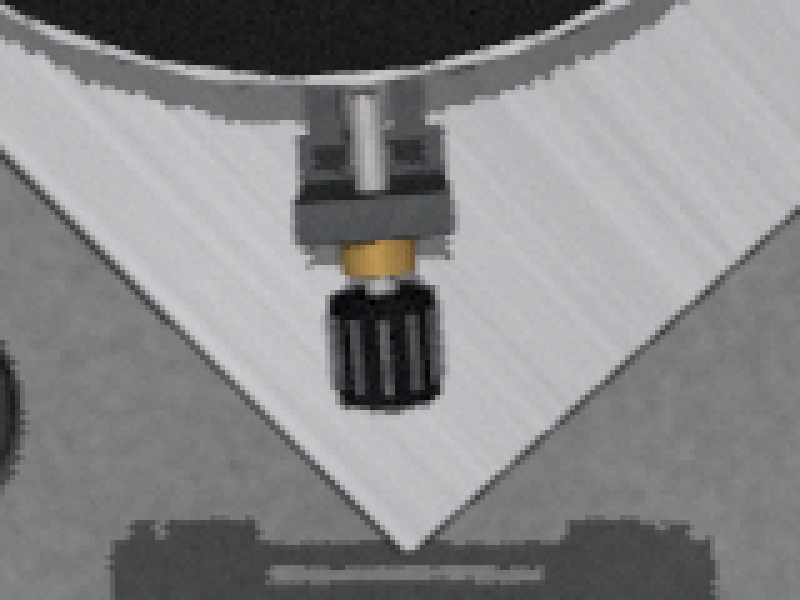

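```bash
python3 -m jog '[[0,0,0,0,0,-0.082,0.06],[-0.002,0.0016,0.02,0,0,0,0.06],[0,0,0.03,0,0,0,0.06],[0,0,0.03,0,0,0,0.06],[0,0,0.03,0,0,0,0.06],[0,0,0.03,0,0,0,0.06],[0,0,0.03,0,0,0,0.06],[0,0,0,0,0,0,0.06],[0,0,0,0,0,0,0.06],[0,0,0,0,0,0,0.06]]' 20
python3 - <<'E'
from h import *
import pickle
c=env.get_calibration("wrist"); im=env.read_camera("wrist"); pickle.dump(c,open("c2.pkl","wb"))
s=env.read_camera("side")
m=np.zeros((600,800,3),np.uint8)
m[:375,:600]=cv2.resize(im[100:350,120:520],(600,375),interpolation=3)
m[375:,:300]=cv2.resize(s[90:165,320:420],(300,225),interpolation=3)
cv2.imwrite("pics/m2.png",m); print(env.get_obs()["tool_pos"],env.get_obs()["tool_rot"])
E
```

```text
time_s: 3.03
tool_pos: [0.483, -0.26, 0.1543]
tool_rot: [179.9, -0.0, 46.9]
force: [-0.3, -0.5, 0.2]
grip_width: 0.0598
grasp_force: 0.0
[ 0.48377067 -0.25984815  0.15505098] [ 1.79767442e+02 -3.35277152e-02  4.69828478e+01]
```

View pics/m2.png

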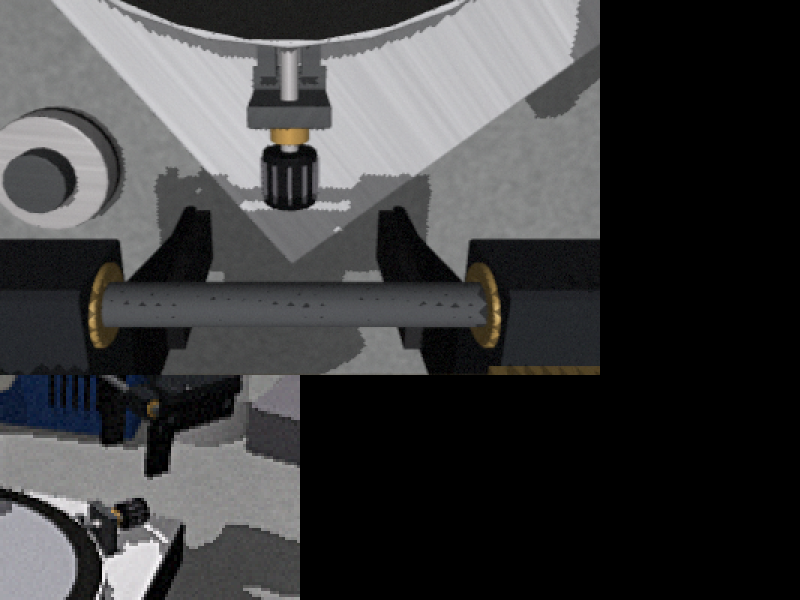

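The wrist view has the knob at px (313.3,218.7), its axis now vertical in the image and between the fingers. I triangulate it from the two wrist views.

Run:
```python
from h import *
import pickle
np.set_printoptions(precision=4,suppress=True)
c1=pickle.load(open("c1.pkl","rb"));c2=pickle.load(open("c2.pkl","rb"))
p,e=tri([ray("w",316.8,169.4,c1),ray("w",313.3,218.7,c2)]);print(p,e,atz("w",313.3,218.7,.101,c2))
o=env.get_obs();T=R.from_euler("xyz",o["tool_rot"],degrees=True)
for q in(p,atz("w",313.3,218.7,.101,c2)): print(T.inv().apply(q-o["tool_pos"]))
print(proj("w",o["tool_pos"],c2))
```

```text
[ 0.4823 -0.2593  0.0986] [np.float64(0.00010742109845675139), np.float64(0.00010742109845687425)] [ 0.483  -0.2587  0.101 ]
[-0.0007 -0.0017  0.0564]
[ 0.0003 -0.0015  0.054 ]
(np.float64(315.19929344303085), np.float64(255.0507293963271))
```

```bash
python3 -m jog '[[-0.001,-0.0015,0.025,0,0,0,0.06],[0,0,0.025,0,0,0,0.06],[0,0,0.015,0,0,0,0.06],[0,0,0.01,0,0,0,0.06],[0,0,0.002,0,0,0,0.06],[0,0,0,0,0,0,0.06],[0,0,0,0,0,0,0.06]]' 40
python3 -m jog '[[0,0,0,0,0,0,0.01],[0,0,0,0,0,0,0.01],[0,0,0,0,0,0,0.01],[0,0,0,0,0,0,0.01],[0,0,0,0,0,0,0.01],[0,0,0,0,0,0,0.01],[0,0,0,0,0,0,0.01],[0,0,0,0,0,0,0.01]]' 40
```

```text
time_s: 3.72
tool_pos: [0.4819, -0.259, 0.0771]
tool_rot: [179.9, -0.0, 47.0]
force: [0.8, 0.6, 0.9]
grip_width: 0.0601
grasp_force: 0.0
time_s: 4.38
tool_pos: [0.4812, -0.259, 0.0756]
tool_rot: [179.9, -0.0, 47.0]
force: [2.3, -1.6, -2.5]
grip_width: 0.0243
grasp_force: 40.0
```

Gripped (24 mm on the fluted knob, side forces small). Now I pull out.

```bash
python3 -m jog '[[-0.003,0,0,0,0,0,0.01],[-0.003,0,0,0,0,0,0.01],[-0.003,0,0,0,0,0,0.01],[-0.003,0,0,0,0,0,0.01],[0,0,0,0,0,0,0.01],[0,0,0,0,0,0,0.01]]' 40
python3 -m jog '[[-0.002,0,0,0,0,0,0.01],[-0.002,0,0,0,0,0,0.01],[-0.001,0,0,0,0,0,0.01],[0,0,0,0,0,0,0.01],[0,0,0,0,0,0,0.01]]' 40
```

```text
time_s: 4.88
tool_pos: [0.475, -0.2657, 0.0757]
tool_rot: [179.9, -0.2, 47.1]
force: [7.9, 1.6, -3.8]
grip_width: 0.025
grasp_force: 40.0
time_s: 5.3
tool_pos: [0.4705, -0.2706, 0.0756]
tool_rot: [179.9, -0.1, 47.1]
force: [5.3, -0.0, -4.0]
grip_width: 0.0244
grasp_force: 40.0
```

```bash
python3 -m jog '[[-0.001,0,0,0,0,0,0.01],[-0.001,0,0,0,0,0,0.01],[0,0,0,0,0,0,0.01],[0,0,0,0,0,0,0.01],[0,0,0,0,0,0,0.01]]' 40
```

```text
time_s: 5.72
tool_pos: [0.4703, -0.2707, 0.0757]
tool_rot: [179.9, -0.2, 47.1]
force: [7.6, 1.3, -5.6]
grip_width: 0.0246
grasp_force: 40.0
```

It's at the stop (about 16 mm, no further motion). Release, rise, and check it stays out.

```bash
python3 -m jog '[[0,0,0,0,0,0,0.06],[0,0,0,0,0,0,0.06],[0,0,0,0,0,0,0.06],[0,0,0,0,0,0,0.06],[0,0,-0.02,0,0,0,0.06],[0,0,-0.03,0,0,0,0.06],[0,0,-0.03,0,0,0,0.06],[0,0,0,0,0,0,0.06],[0,0,0,0,0,0,0.06]]'
python3 - <<'E'
from h import *
import pickle
c=env.get_calibration("wrist"); im=env.read_camera("wrist"); pickle.dump(c,open("c3.pkl","wb"))
s=env.read_camera("side")
m=np.zeros((600,800,3),np.uint8)
m[:375,:600]=cv2.resize(im[100:350,120:520],(600,375),interpolation=3)
m[375:,:300]=cv2.resize(s[90:165,320:420],(300,225),interpolation=3)
m[375:,300:]=cv2.resize(s[299:361,208:346],(500,225),interpolation=3)
cv2.imwrite("pics/m3.png",m); print(env.get_obs()["tool_pos"],env.get_obs()["tool_rot"])
E
```

```text
time_s: 6.47
tool_pos: [0.4685, -0.2732, 0.1575]
tool_rot: [179.8, 0.0, 47.0]
force: [0.2, -0.2, -1.0]
grip_width: 0.0598
grasp_force: 0.0
[ 0.46684101 -0.27229366  0.15474118] [-1.79916562e+02  4.49654179e-02  4.70042031e+01]
```

View pics/m3.png

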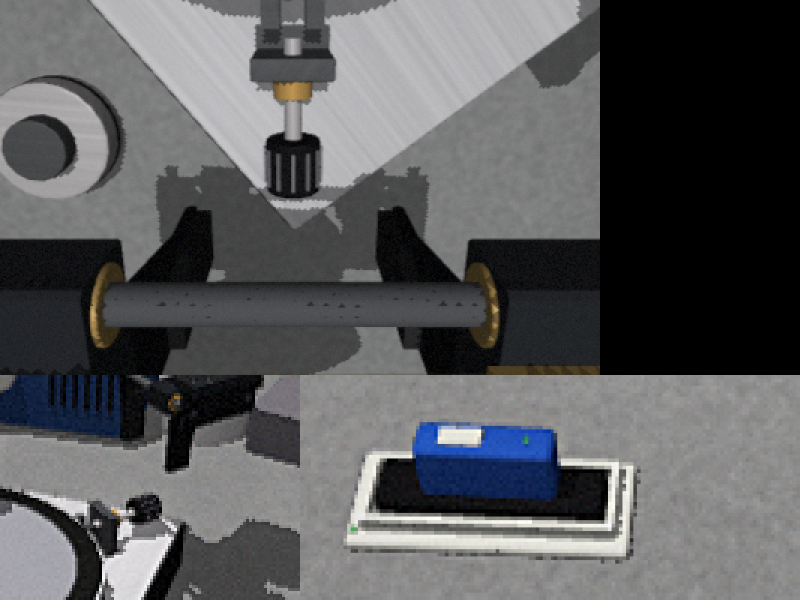

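The knob stays out (293,165), with a long bare shaft. The cradle's lower edge runs (221,346.5)–(299,349) in side pixels, with the blue grip on top of it. Compute the bar's yaw.

Run:
```python
from h import *
np.set_printoptions(precision=4,suppress=True)
def L(a,b,z):
    p,q=atz("side",*a,z),atz("side",*b,z);d=p-q;print(p,q,np.linalg.norm(d),np.degrees(np.arctan2(d[1],d[0])))
L((221,346.5),(299.1,349.2),.005)
L((240.3,312.2),(278.9,314.7),.066)
L((240.5,321),(278.5,325),.066)
print(env.get_obs()["qpos"])
```

```text
[0.6056 0.4145 0.005 ] [0.4621 0.3774 0.005 ] 0.14819816724472276 14.474371551255018
[0.5772 0.3709 0.066 ] [0.5063 0.3555 0.066 ] 0.07250394121576959 12.22462557221011
[0.5687 0.3881 0.066 ] [0.4992 0.3762 0.066 ] 0.07057428714722813 9.755461917067052
[ 53.3328   9.5623 -28.3533 102.9552   4.8736  68.7756 -19.4579]
```

Bar size matches (grip 72 mm, cradle 148≈150), yaw ≈13°, centre ≈(0.540,0.371). Hover above it.

```bash
python3 -m jog '[[0,0,-0.025,0,0,0.119,0.06],[0,0,-0.025,0,0,0.119,0.06],[0,0,-0.025,0,0,0.119,0.06],[0,0,-0.025,0,0,0.119,0.06],[0,0,-0.025,0,0,0.119,0.06]]'
python3 -m jog '[[0.0107,-0.0305,0,0,0,0,0.06],[0.0107,-0.0305,0,0,0,0,0.06],[0.0107,-0.0305,0,0,0,0,0.06],[0.0107,-0.0305,0,0,0,0,0.06],[0.0107,-0.0305,0,0,0,0,0.06],[0.0107,-0.0305,0,0,0,0,0.06],[0.0107,-0.0305,0,0,0,0,0.06],[0.0107,-0.0305,0,0,0,0,0.06],[0.0107,-0.0305,0,0,0,0,0.06],[0.0107,-0.0305,0,0,0,0,0.06]]'
python3 -m jog '[[0.0107,-0.0305,0,0,0,0,0.06],[0.0107,-0.0305,0,0,0,0,0.06],[0.0107,-0.0305,0,0,0,0,0.06],[0.0107,-0.0305,0,0,0,0,0.06],[0.0107,-0.0305,0,0,0,0,0.06],[0.0107,-0.0305,0,0,0,0,0.06],[0.0107,-0.0305,0,0,0,0,0.06],[0.0107,-0.0305,0,0,0,0,0.06],[0.0107,-0.0305,0,0,0,0,0.06],[0.0107,-0.0305,0,0,0,0,0.06],[0,0,0,0,0,0,0.06],[0,0,0,0,0,0,0.06]]'
python3 -m jog '[[0,0,0,0,0,0,0.06],[0,0,0,0,0,0,0.06],[0,0,0,0,0,0,0.06]]'
python3 - <<'E'
from h import *
import pickle
c=env.get_calibration("wrist"); im=env.read_camera("wrist"); pickle.dump(c,open("c4.pkl","wb"))
cv2.imwrite("pics/w4.png",im); print(env.get_obs()["tool_pos"],env.get_obs()["tool_rot"])
cv2.imwrite("pics/w4b.png",cv2.resize(im[40:280,160:480],(800,600),interpolation=3))
E
```

```text
time_s: 6.98
tool_pos: [0.4667, -0.272, 0.2798]
tool_rot: [-179.9, 0.1, 12.6]
force: [0.0, 0.1, -0.2]
grip_width: 0.0602
grasp_force: 0.0
time_s: 7.82
tool_pos: [0.5028, 0.0501, 0.2789]
tool_rot: [-180.0, 0.2, 12.9]
force: [-0.2, -0.1, 0.5]
grip_width: 0.0596
grasp_force: 0.0
time_s: 8.82
tool_pos: [0.5377, 0.3723, 0.2779]
tool_rot: [-180.0, 0.3, 13.2]
force: [-1.3, -0.0, -0.4]
grip_width: 0.0598
grasp_force: 0.0
time_s: 9.07
tool_pos: [0.5405, 0.3682, 0.2802]
tool_rot: [179.9, 0.0, 12.8]
force: [0.7, 0.5, -0.5]
grip_width: 0.0602
grasp_force: 0.0
[0.54048022 0.36836458 0.28046844] [ 1.79931591e+02 -1.03661307e-02  1.27979586e+01]
```

View pics/w4b.png

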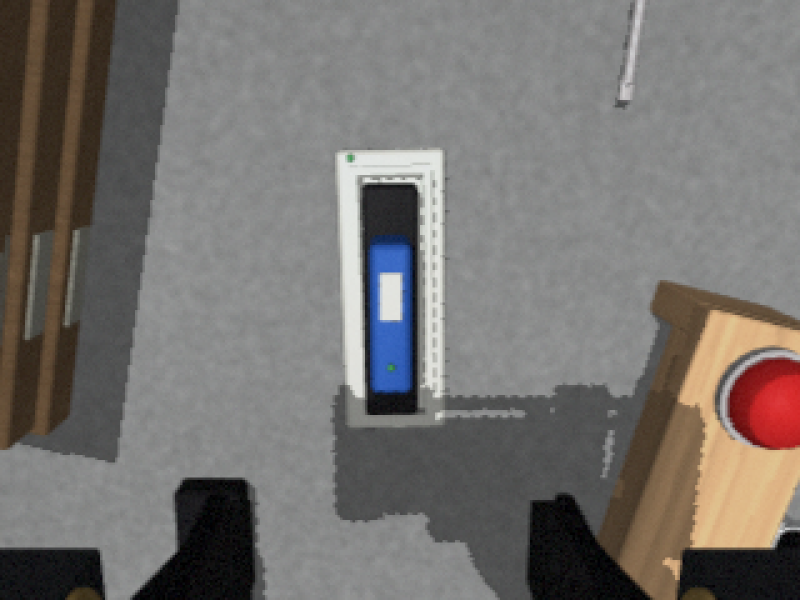

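The grip top in the wrist picture spans u 308.4–324.4, v 138–197 (full-frame pixels), with the bar nearly vertical in the image. Cradle and lens are at right.

Run:
```python
from h import *
import pickle
np.set_printoptions(precision=4,suppress=True)
c=pickle.load(open("c4.pkl","rb"));W=lambda u,v:(160+u/2.5,40+v/2.5)
print(tri([ray("side",259.5,318.2),ray("w",*W(391,317),c)]))
def L(a,b,z,t):
    p,q=atz("w",*W(*a),z,c),atz("w",*W(*b),z,c);d=p-q;print(t,(p+q)/2,np.linalg.norm(d),np.degrees(np.arctan2(d[1],d[0])))
L((391.5,245),(391,392),.066,"grip len");L((371,318),(411,318),.066,"grip w")
L((390,184),(391.5,414),.026,"bar");L((390,151),(395.5,425),.010,"cradle")
o=env.get_obs();T=R.from_euler("xyz",o["tool_rot"],degrees=True)
for z in(.066,): print(T.inv().apply((atz("w",*W(391.5,245),z,c)+atz("w",*W(391,392),z,c))/2-o["tool_pos"]))
```

```text
(array([0.5423, 0.3663, 0.0546]), [np.float64(0.0005434277637690727), np.float64(0.000543427763769129)])
grip len [0.5434 0.3668 0.066 ] 0.06929558629996099 12.606597682294126
grip w [0.5446 0.3671 0.066 ] 0.018512384047988505 102.75591138658561
bar [0.5434 0.3669 0.026 ] 0.11837999469722588 13.157477860923578
cradle [0.5453 0.3661 0.01  ] 0.1454114218063493 13.972510086683057
[0.0025 0.002  0.2145]
```

```bash
python3 -m jog '[[0.0025,0.002,0.03,0,0,0,0.06],[0,0,0.03,0,0,0,0.06],[0,0,0.03,0,0,0,0.06],[0,0,0,0,0,0,0.06],[0,0,0,0,0,0,0.06],[0,0,0,0,0,0,0.06],[0,0,0,0,0,0,0.06]]'
cat > f.py <<'E'
from h import *
def feats(im):
    h=cv2.cvtColor(im,cv2.COLOR_BGR2HSV); b=cv2.inRange(h,(100,120,60),(130,255,255))
    n,l,s,ce=cv2.connectedComponentsWithStats(b)
    cand=[i for i in range(1,n) if s[i,4]>300]; i=min(cand,key=lambda i:abs(ce[i][0]-316))
    x,y,w,hh,_=s[i]; hole=cv2.inRange(h,(0,0,150),(180,70,255))[y:y+hh,x:x+w]
    n2,l2,s2,c2=cv2.connectedComponentsWithStats(hole); j=1+np.argmax(s2[1:,4])
    m=(l==i).astype(np.uint8); cn=max(cv2.findContours(m,0,2)[0],key=cv2.contourArea)
    return s[i],c2[j]+[x,y],s2[j],cv2.minAreaRect(cn)
E
python3 - <<'E'
from f import *
import pickle
np.set_printoptions(precision=4,suppress=True)
c4=pickle.load(open("c4.pkl","rb"));a=feats(cv2.imread("pics/w4.png"))
c=env.get_calibration("wrist"); im=env.read_camera("wrist"); pickle.dump(c,open("c5.pkl","wb"));cv2.imwrite("pics/w5.png",im)
b=feats(im); print(a,b)
p,e=tri([ray("w",*a[1],c4),ray("w",*b[1],c)]);print("sticker",p,e)
o=env.get_obs();T=R.from_euler("xyz",o["tool_rot"],degrees=True);print(o["tool_pos"],o["tool_rot"],T.inv().apply(p-o["tool_pos"]))
x,y,w,h,_=b[0]
for z in(.06,.066): print(z,[atz("w",u,v,z,c) for u,v in((x+w/2,y),(x+w/2,y+h))])
E
```

```text
time_s: 9.7
tool_pos: [0.5437, 0.3695, 0.1933]
tool_rot: [-179.9, -0.2, 12.9]
force: [-0.8, -1.3, 0.1]
grip_width: 0.0596
grasp_force: 0.0
(array([307, 134,  18,  64, 878], dtype=int32), array([316.0173, 158.1156]), array([  5,  15,   9,  20, 173], dtype=int32), ((315.5, 165.5), (63.0, 17.0), 90.0)) (array([ 306,  148,   23,   80, 1390], dtype=int32), array([317.1524, 180.487 ]), array([  6,  21,  12,  24, 269], dtype=int32), ((317.0, 187.5), (79.0, 22.0), 90.0))
sticker [0.556  0.3702 0.0725] [np.float64(3.8238844416911925e-05), np.float64(3.823884441692187e-05)]
[0.5435 0.3696 0.1931] [-179.9235   -0.2017   12.924 ] [0.0118 0.0023 0.1206]
0.06 [array([0.582 , 0.3759, 0.06  ]), array([0.5072, 0.3587, 0.06  ])]
0.066 [array([0.5829, 0.3761, 0.066 ]), array([0.5096, 0.3592, 0.066 ])]
```

Heights agree (0.055 and 0.073 around the stated 0.066), grip centre ≈(0.544,0.367). Descend and grasp.

```bash
python3 -m jog '[[0,0.0026,0.03,0,0,0,0.05],[0,0,0.03,0,0,0,0.05],[0,0,0.03,0,0,0,0.05],[0,0,0.03,0,0,0,0.05],[0,0,0.02,0,0,0,0.05],[0,0,0.01,0,0,0,0.05],[0,0,0.008,0,0,0,0.05],[0,0,0,0,0,0,0.05],[0,0,0,0,0,0,0.05],[0,0,0,0,0,0,0.05]]' 30
python3 -m jog '[[0,0,0,0,0,0,0.03],[0,0,0,0,0,0,0.024],[0,0,0,0,0,0,0.01],[0,0,0,0,0,0,0.01],[0,0,0,0,0,0,0.01],[0,0,0,0,0,0,0.01],[0,0,0,0,0,0,0.01],[0,0,0,0,0,0,0.01]]' 30
```

```text
time_s: 10.58
tool_pos: [0.5442, 0.3672, 0.0344]
tool_rot: [-179.9, -0.2, 12.9]
force: [0.4, 0.2, 0.3]
grip_width: 0.0504
grasp_force: 0.0
time_s: 11.25
tool_pos: [0.5432, 0.3665, 0.0327]
tool_rot: [-180.0, -0.0, 12.9]
force: [0.0, 0.8, 1.0]
grip_width: 0.0201
grasp_force: 30.0
```

```bash
python3 -m jog '[[0,0,-0.004,0,0,0,0.01],[0,0,-0.008,0,0,0,0.01],[0,0,-0.012,0,0,0,0.01],[0,0,-0.02,0,0,0,0.01],[0,0,-0.03,0,0,0,0.01],[0,0,-0.03,0,0,0,0.01],[0,0,-0.03,0,0,0,0.01],[0,0,-0.03,0,0,0,0.01],[0,0,-0.03,0,0,0,0.01],[0,0,-0.015,0,0,0,0.01],[0,0,0,0,0,0,0.01],[0,0,0,0,0,0,0.01]]' 40
python3 - <<'E'
from h import *
import pickle
c=env.get_calibration("wrist"); im=env.read_camera("wrist"); pickle.dump(c,open("c6.pkl","wb"));cv2.imwrite("pics/w6.png",im)
s=env.read_camera("side");cv2.imwrite("pics/s6.png",s)
m=np.zeros((600,800,3),np.uint8)
m[:250,:400]=cv2.resize(im,(400,250))
m[:250,400:]=cv2.resize(s,(400,250))
# side enlarged deck for disc geometry
m[250:,:800]=cv2.resize(s[110:208,220:444],(800,350),interpolation=3)
cv2.imwrite("pics/m6.png",m)
print(env.get_obs()["tool_pos"],env.get_obs()["tool_rot"],env.get_obs()["force"])
E
```

```text
time_s: 12.25
tool_pos: [0.5434, 0.3664, 0.2428]
tool_rot: [-180.0, -0.1, 12.9]
force: [-0.0, -0.3, -1.7]
grip_width: 0.0196
grasp_force: 40.0
[0.54266861 0.36532795 0.24000649] [1.79917784e+02 1.26597942e-01 1.29358041e+01] [ 0.3883273   0.11300723 -2.11518993]
```

View pics/m6.png

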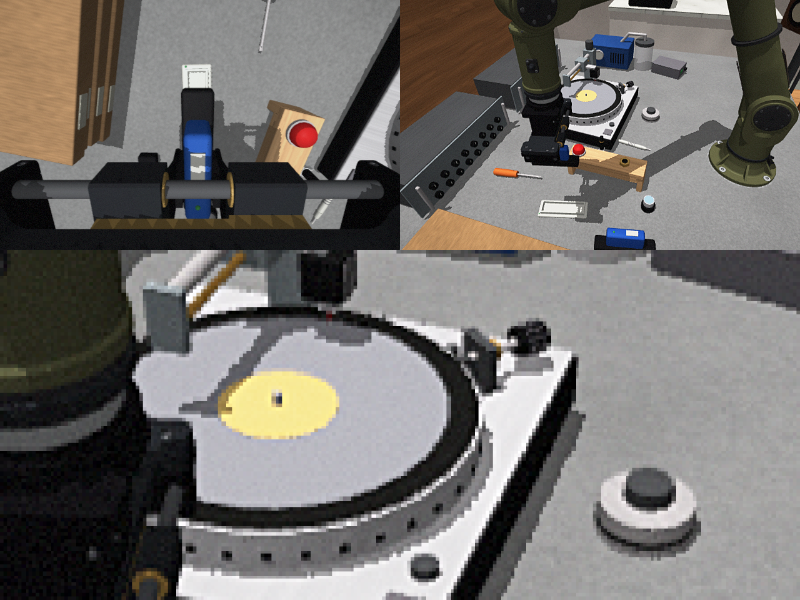

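The bar is held, the cradle is empty and the knob is still out. The cutter head stands over the far rim, and the label is at side px (298,153). Now I get the disc centre more exactly from several pictures.

Run:
```python
from h import *
import pickle
from scipy.optimize import least_squares
np.set_printoptions(precision=4,suppress=True)
def fit(P,r=None):
    f=(lambda x:np.hypot(P[:,0]-x[0],P[:,1]-x[1])-(r or x[2]))
    s=least_squares(f,[.62,-.1,r or .05],loss="soft_l1",f_scale=.002);return s.x,np.abs(s.fun).mean()
def pts(n,c,im,z,r0,lo,hi,C=(.624,-.101)):
    # strongest gradient on radial profile
    g=cv2.GaussianBlur(im,(3,3),0).astype(float);out=[]
    for a in np.radians(np.arange(0,360,3)):
        rs=np.linspace(r0-.02,r0+.02,61);pr=np.array([proj(n,(C[0]+r*np.cos(a),C[1]+r*np.sin(a),z),c) for r in rs])
        if pr.min()<1 or (pr[:,0]>638).any() or (pr[:,1]>398).any(): continue
        v=cv2.remap(g.astype(np.float32),pr[:,0].astype(np.float32)[None],pr[:,1].astype(np.float32)[None],1)[0]
        d=np.gradient(v[:,0] if r0<.06 else v.mean(1)); i=np.argmax(d if r0<.06 else -d)
        if abs(d[i])>2: out.append([C[0]+rs[i]*np.cos(a),C[1]+rs[i]*np.sin(a)])
    return np.array(out)
cs=env.get_calibration("side");s=cv2.imread("pics/side0.png")
c1=pickle.load(open("c1.pkl","rb"));w=cv2.imread("pics/w1.png")
sc=env.get_calibration("scene");si=cv2.imread("pics/scene0.png")
for t,n,c,im in(("side","side",cs,s),("w1","w",c1,w),("scene","scene",sc,si)):
    for r in(.045,.127):
        try:
            P=pts(n,c,im,.112,r,0,0); print(t,r,len(P),fit(P),fit(P,r))
        except Exception as e: print(t,r,e)
```

```text
side 0.045 119 (array([ 0.6288, -0.0993,  0.0469]), np.float64(0.0029916039262048826)) (array([ 0.6271, -0.0992,  0.045 ]), np.float64(0.0031305052881338996))
side 0.127 120 (array([ 0.6257, -0.0989,  0.1264]), np.float64(0.0016003356510080184)) (array([ 0.6257, -0.099 ,  0.127 ]), np.float64(0.0017115055805679532))
w1 0.045 too many indices for array: array is 1-dimensional, but 2 were indexed
w1 0.127 46 (array([ 0.6259, -0.1035,  0.1251]), np.float64(0.0007185514630408623)) (array([ 0.6277, -0.1021,  0.127 ]), np.float64(0.0007543838421987564))
scene 0.045 106 (array([ 0.6302, -0.1   ,  0.046 ]), np.float64(0.002598592068811783)) (array([ 0.6294, -0.0997,  0.045 ]), np.float64(0.0025822959628100197))
scene 0.127 111 (array([ 0.6274, -0.098 ,  0.1272]), np.float64(0.0011570819615267093)) (array([ 0.6274, -0.098 ,  0.127 ]), np.float64(0.0011708339311399937))
```

Disc centre ≈(0.627,-0.100), three cameras agreeing. Bar goal: along world x at (0.540,-0.100), on the front radius, spanning 27–147 mm. Carry over at 0.216 m underside.

```bash
python3 -m jog '[[0,0,0,0,0,0.05,0.01],[0,0,0,0,0,0.075,0.01],[0,0,0,0,0,0.075,0.01],[0,0,0,0,0,0.025,0.01],[0,0.008,0,0,0,0,0.01],[0,0.015,0,0,0,0,0.01],[0,0.02,0,0,0,0,0.01],[0,0.025,0,0,0,0,0.01],[0,0.025,0,0,0,0,0.01],[0,0.025,0,0,0,0,0.01],[0,0.025,0,0,0,0,0.01],[0,0.025,0,0,0,0,0.01]]' 40
python3 -m jog '[[0,0.025,0,0,0,0,0.01],[0,0.025,0,0,0,0,0.01],[0,0.025,0,0,0,0,0.01],[0,0.025,0,0,0,0,0.01],[0,0.025,0,0,0,0,0.01],[0,0.025,0,0,0,0,0.01],[0,0.025,0,0,0,0,0.01],[0,0.025,0,0,0,0,0.01],[0,0.025,0,0,0,0,0.01],[0,0.02,0,0,0,0,0.01],[0,0.018,0,0,0,0,0.01],[0,0.01,0,0,0,0,0.01]]' 40
python3 -m jog '[[0,0,0,0,0,0,0.01],[0,0,0,0,0,0,0.01],[0,0,0,0,0,0,0.01],[0,0,0,0,0,0,0.01],[0,0,0,0,0,0,0.01],[0,0,0,0,0,0,0.01]]' 40
python3 - <<'E'
from h import *
import pickle
np.set_printoptions(precision=4,suppress=True)
P=[]
for i in range(6):
    s=env.read_camera("side");o=env.get_obs();P.append(np.r_[o["tool_pos"],o["tool_rot"]%360])
print(np.array(P))
c=env.get_calibration("wrist"); w=env.read_camera("wrist"); pickle.dump(c,open("c7.pkl","wb"));cv2.imwrite("pics/w7.png",w)
cv2.imwrite("pics/s7.png",s)
m=np.zeros((600,800,3),np.uint8)
m[:350]=cv2.resize(s[60:235,200:600],(800,350),interpolation=3)
m[350:,:400]=cv2.resize(w,(400,250)); cv2.imwrite("pics/m7.png",m)
E
```

```text
time_s: 13.35
tool_pos: [0.5428, 0.1961, 0.2407]
tool_rot: [179.9, 0.1, 0.1]
force: [0.1, 0.6, -1.4]
grip_width: 0.0199
grasp_force: 40.0
time_s: 14.35
tool_pos: [0.5426, -0.0784, 0.2406]
tool_rot: [179.9, 0.1, -0.1]
force: [0.5, -0.8, -1.8]
grip_width: 0.0196
grasp_force: 40.0
time_s: 14.85
tool_pos: [0.5437, -0.0738, 0.2416]
tool_rot: [180.0, -0.0, 0.2]
force: [-0.2, -0.5, -0.9]
grip_width: 0.0197
grasp_force: 40.0
[[  0.5437  -0.074    0.2416 179.9961 359.9952   0.1294]
 [  0.5436  -0.0743   0.2416 179.9942 359.9953   0.1076]
 [  0.5436  -0.0745   0.2416 179.9939 359.9978   0.0862]
 [  0.5436  -0.0746   0.2415 179.996    0.0006   0.0716]
 [  0.5436  -0.0747   0.2416 179.9946 359.9992   0.0614]
 [  0.5436  -0.0747   0.2415 179.9957   0.0023   0.0558]]
```

View pics/m7.png

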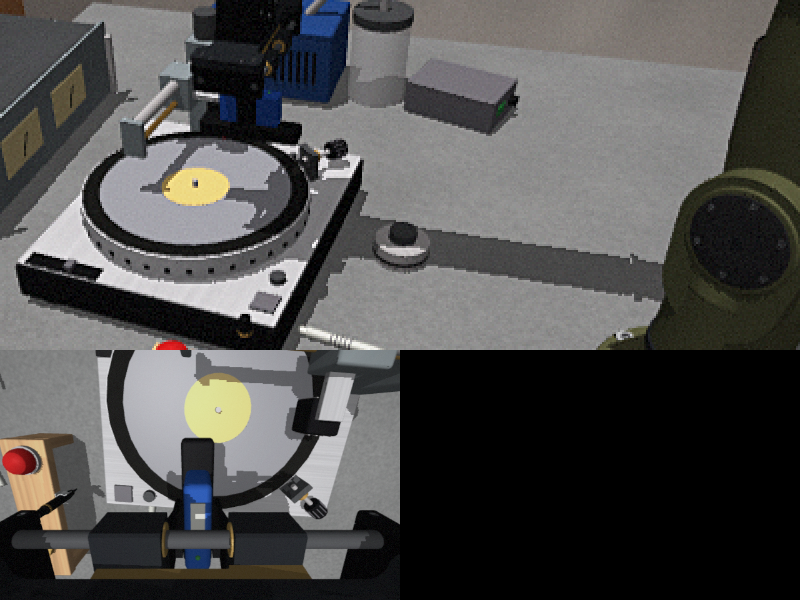

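The bar is held over the platter's front; the pin is at about (349,96) in full wrist pixels. Refine the disc centre from this view, then shift.

Run:
```python
from h import *
import pickle
np.set_printoptions(precision=4,suppress=True)
c=pickle.load(open("c7.pkl","rb"));im=cv2.imread("pics/w7.png")
h=cv2.cvtColor(im,cv2.COLOR_BGR2HSV);m=cv2.inRange(h,(20,60,60),(40,255,255));m[250:]=0
n,l,s,ce=cv2.connectedComponentsWithStats(m);i=1+np.argmax(s[1:,4]);cn=max(cv2.findContours((l==i).astype(np.uint8),0,1)[0],key=cv2.contourArea)
hull=cv2.convexHull(cn)[:,0]; P=np.array([atz("w",u,v,.112,c)[:2] for u,v in hull])
from scipy.optimize import least_squares
print(s[i],least_squares(lambda x:np.hypot(*(P-x[:2]).T)-x[2],[.62,-.1,.045],loss="soft_l1",f_scale=.001).x)
print("pin",atz("w",348.8,96,.118,c))
# bar far end at its top (z=tcp-.0247+.018) 
z=.2415-.0247+.018
for u in (292,): print("bar end",atz("w",197*1.6,(438-350)*1.6,z,c))
```

```text
[ 295   37  107  112 9186] [ 0.6273 -0.1027  0.0446]
pin [ 0.6265 -0.1029  0.118 ]
bar end [ 0.6052 -0.0755  0.2348]
```

```bash
python3 -m jog '[[-0.002,0.008,0,0,0,0,0.01],[-0.002,0.01,0,0,0,0,0.01],[-0.001,0.0082,0,0,0,0,0.01],[0,0,0.008,0,0,0,0.01],[0,0,0.014,0,0,0,0.01],[0,0,0.018,0,0,0,0.01],[0,0,0.018,0,0,0,0.01],[0,0,0.012,0,0,0,0.01],[0,0,0.008,0,0,0,0.01],[0,0,0.006,0,0,0,0.01],[0,0,0,0,0,0,0.01],[0,0,0,0,0,0,0.01]]' 40
python3 -m jog '[[0,0,0,0,0,0,0.01],[0,0,0,0,0,0,0.01],[0,0,0,0,0,0,0.01],[0,0,0,0,0,0,0.01],[0,0,0,0,0,0,0.01],[0,0,0,0,0,0,0.01]]' 40
python3 - <<'E'
from h import *
import pickle
np.set_printoptions(precision=4,suppress=True)
s=env.read_camera("side");c=env.get_calibration("wrist");w=env.read_camera("wrist");o=env.get_obs();print(o["tool_pos"],o["tool_rot"])
pickle.dump(c,open("c8.pkl","wb"));cv2.imwrite("pics/w8.png",w);cv2.imwrite("pics/s8.png",s)
m=np.zeros((600,800,3),np.uint8)
m[:400]=cv2.resize(s[110:200,240:420],(800,400),interpolation=3)
m[400:,:320]=cv2.resize(w,(320,200)); cv2.imwrite("pics/m8.png",m)
E
```

```text
time_s: 16.2
tool_pos: [0.5389, -0.1011, 0.1578]
tool_rot: [180.0, -0.0, 0.0]
force: [-0.0, 0.1, -1.5]
grip_width: 0.02
grasp_force: 40.0
time_s: 16.7
tool_pos: [0.5387, -0.1011, 0.1577]
tool_rot: [180.0, -0.0, 0.0]
force: [0.3, -0.3, -2.5]
grip_width: 0.0197
grasp_force: 40.0
[ 0.5386 -0.101   0.1576] [179.9926  -0.0032   0.0497]
```

View pics/m8.png

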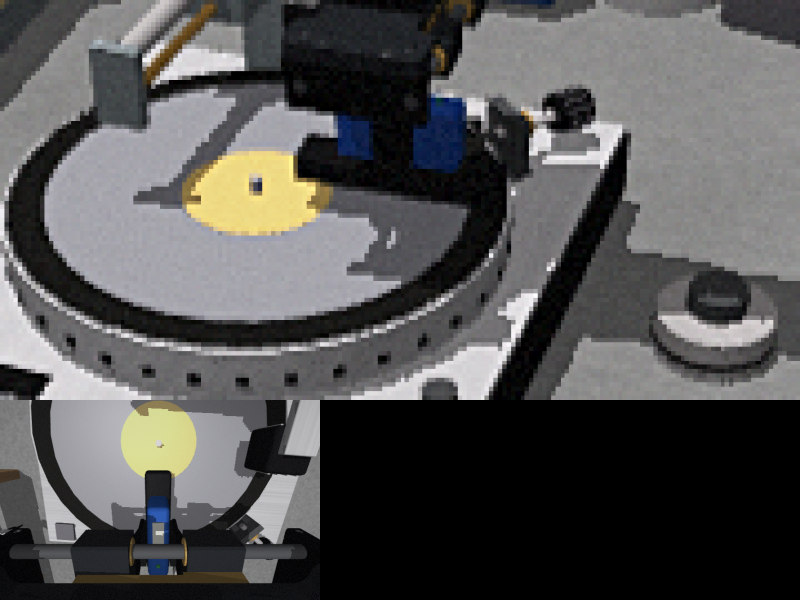

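The side crop shows the bar's near lower edge from (307.1,150.1) to about (346.5,155.5) px. The lock knob is still out. Check its height.

Run:
```python
from h import *
np.set_printoptions(precision=4,suppress=True)
for u,v in((298,178),(298,140),(470,203)):
    o,d=ray("side",240+u/4.444,110+v/4.444);print(o+d*(-.087-o[1])/d[1])
print(proj("side",(.600,-.087,.133)),proj("side",(.600,-.087,.128)))
```

```text
[ 0.5939 -0.087   0.1336]
[ 0.5932 -0.087   0.1593]
[ 0.4917 -0.087   0.1349]
(np.float64(304.8219785265331), np.float64(149.8916004327779)) (np.float64(304.8843510120222), np.float64(151.52766433134576))
```

Underside measured at 0.133–0.135 m, as expected (0.133). Lower 11 mm gently to a 10 mm gap.

```bash
python3 -m jog '[[0,0,0.003,0,0,0,0.01],[0,0,0.003,0,0,0,0.01],[0,0,0.003,0,0,0,0.01],[0,0,0.002,0,0,0,0.01],[0,0,0,0,0,0,0.01],[0,0,0,0,0,0,0.01],[0,0,0,0,0,0,0.01],[0,0,0,0,0,0,0.01],[0,0,0,0,0,0,0.01],[0,0,0,0,0,0,0.01],[0,0,0,0,0,0,0.01],[0,0,0,0,0,0,0.01]]' 40
python3 - <<'E'
from h import *
np.set_printoptions(precision=4,suppress=True)
s=env.read_camera("side");o=env.get_obs();print(o["tool_pos"],o["tool_rot"],o["force"],o["joint_velocities"])
g=cv2.cvtColor(s,cv2.COLOR_BGR2GRAY)
# bar's near lower edge below the label-side end, over the lit yellow/silver
for u in(308,309,310,311): print(u,g[138:162,u])
E
```

```text
time_s: 17.8
tool_pos: [0.5386, -0.1011, 0.1466]
tool_rot: [180.0, -0.0, 0.0]
force: [-0.5, -0.8, -2.4]
grip_width: 0.0196
grasp_force: 40.0
[ 0.5386 -0.101   0.1465] [179.9937   0.0012   0.0459] [ 0.0222  0.4715 -2.0411] [ 0.0865 -0.0444 -0.0272 -0.0193 -0.0058  0.0647 -0.1018]
308 [ 49 146 175 168 167 176 162  83  36  10  12  14   3   0   1  16 139 241
 208 146 225 208 154 167]
309 [ 57 147 174 164 170 156  49  12   9  12   5  19  10   7   4   0  64 138
 119 147 228 216 158 164]
310 [ 31 117 180 171 171 158   2  11  22  16  19  23  15   8   4   4  48 129
 107 152 226 194 164 167]
311 [  2  92 181 168 173 158  26   4  13  16  24  16   8  13   0   3  36 102
 115 144 202 168 165 166]
```

The edge moved 4 px, which puts the underside at about 0.1215 m (gap about 10 mm). The bar is level and still, and only its weight shows on the wrist. Hand in.

```bash
python3 -c "
from cell import env
print(env.sign_off())"
```

```text
the job is handed in; nothing more can be done
None
```

The job is handed in: the lock knob is pulled out about 16 mm to its stop and stays there. The bar is held level and still about 10 mm above the disc, along its front radius from about 30 to 150 mm out, covering the whole silver band, after about 18 s of the 64 s allowed.

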